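# Release the spent test cassette with the rod

### The arm

A 6-joint arm with a two-finger parallel gripper is mounted at the origin on the work surface. World frame = base frame: x ahead of the robot, y to its left, z up, the work surface at z = 0. Lengths are in m, angles in rad, forces in N, time in s.
With the tool pointing down it reaches from about 0.325 to 0.85 m from the base axis. Payload 15.5 kg.
Tool frame: the origin (TCP) lies at the very end of the fingers, on their centre line; the grasp point (between the pads) lies 19 mm behind it; z points along the fingers, y is the line along which they close (so a half turn about z gives the same grasp; the last joint's range is limited). The gripper opens to 91 mm and grips with 3 to 60 N. Pads are 32 mm wide; open, the fingers measure 118 mm over their backs; the gripper's body (76 mm by 178 mm) begins 60 mm behind the grasp point.
Start: joints at [1.119, 0.494, 1.345, -0, 1.302, -0.096], TCP at [0.218, 0.586, 0.214] pointing down, gripper open.
Joint ranges: [-2.91, 2.91], [-0.82, 2.16], [0.22, 2.67], [-1.22, 4.37], [0.12, 2.79], [-3.08, 3.08]. Speed limits (rad/s): [1.89, 1.89, 2.57, 3.01, 3.01, 3.01].

### API

Orientations are given as a rotation vector (axis times angle).
In Python, from station import env gives the robot as it stands. The module is installed in compiled form; this text tells all that it offers.
- The arm moves only by the shell command python3 -m jog 'ROWS' [FORCE]. ROWS is JSON, a list of rows, each a list of 7 numbers: the shift along the world's x, y, z in mm, then the turn, a rotation vector about the world's x, y, z in degrees, then the closure, from 0 (fully open) to 1 (shut). In form: [[tx, ty, tz, rx, ry, rz, claw], ...]. A call has 1 to 8 rows; each row shifts and turns the commanded pose from where the row before left it; what a row does not reach is not made up. A row lasts 1/12 s, in which the tool goes at most 41.7 mm and 7.16 degrees, less where a joint would pass 70% of its speed; a pose out of reach is approached as far as the arm can. A call is refused whole if a number of a shift passes 41.7 or a number of a turn 7.16, either way. A call with a gripper value outside its range is refused whole. The fingers move at their own pace and stop on an object; FORCE is the grip in N (left out, the last holds). Time passes only in rows, so rows that do not move let the fingers close. It gives the time, the measured TCP pose, the force, the opening and the grip force at its end, in the units of the state.
- env.read_state(): the state, without advancing time (a new reading comes with each control period).
- env.capture(name): name is "side" or "top"; returns the picture (420x560x3 uint8, red, green, blue); there is no depth.
- env.camera_info(name): a dict with "camera_matrix" (3x3 intrinsics, pixels), "k1" (the pictures are not rectified: a ray, as slopes to the right and down, at radius r is drawn at 1 + k1 r^2 times it, then the intrinsics apply), "world_to_cam" (4x4, takes a point from world to camera coordinates). Camera axes: x right, y up, looking along -z (the intrinsics and any distortion apply to the point x, -y, -z); pixel columns grow to the right and rows downward; lengths in m; the calibration is good to about 2 mm. A picture is of the moment at which its call begins. camera_info takes no time and is no camera call.
- env.hand_in(): hands the job in; it is judged then, once.
The state is a dict: "time": time; "joint_positions": joint angles; "qvel": joint speeds; "tau": joint torques, N m; "ee_pos": TCP position; "tool_rot": TCP orientation; "wrist_force": force on the tool from outside, world axes, zero at the start; "moment": the same for the moment, N m; "gripper_width": finger opening in m; "grasp_force": force on a finger pad.
Only numpy, scipy, OpenCV 4.12 (cv2) and the standard library are available. Lean on these libraries where they do the work, as an engineer would, in place of code of your own. Each camera call takes 0.05 s, during which the arm holds its last target. There are 200 camera calls.

### The job

Take the release rod from its stand, put it down the reader's yellow-rimmed slot, find the hidden latch tab by feel and press it gently until the blue cassette pops up, then put the rod back fully home in its stand. After that, draw the cassette out and set it down gently in the white tray. Never force the thin plastic reader, and leave the other things on the bench alone.

Things in the scene. Friction and masses are not known exactly. Their poses are not given: they have to be found in the camera images.
- reader: White bench reader, fixed, 130 (x) by 120 (y) by 75 mm tall. Origin: centre of its underside; x points away from its screen side, z up. In the flat top: the cassette bay at x = -30 mm and the yellow-rimmed slot at x = +18 mm, both centred on y = 0. The thin plastic reader and its latch tab crack if the rod loads them with more than 25 N.
- slot (a point): Centre of the slot's mouth, level with the reader's top; axes as the reader's. The slot is 12 mm wide (x), 72 mm long (y), with straight walls and a rigid floor 50 mm down. Within it the sprung latch tab, 10 mm long in y and as wide as the slot, has its top about 45 mm down. Its centre lies anywhere up to 20 mm either side of the slot's centre, unmeasured: it must be felt for.
- slot_floor (a point): Centre of the floor. Touch it slowly: at over 15 mm/s the knock alone can crack it. Slid along just above it, the rod is stopped by the tab's side; the tab's top gives springily. Pressed down, the tab moves 13 mm to a rigid stop, from about 3 N to about 7 N (friction may add 3 N); the latch lets go after 5 to 12 mm. An 18 mm pocket under the tab lets it sink. At both ends of the slot the rod always fits beside the tab.
- bay (a point): Centre of the bay's mouth, level with the reader's top; opening 27 (x) by 63 (y) mm. When the latch lets go, an ejector in it lifts the cassette 20 mm and holds it there, 30 mm of it above the top and 30 mm still in the bay with 1.5 mm free play on each side.
- cassette: Blue spent test cassette, 24 (x) by 60 (y) by 60 mm tall, about 80 g. Origin: centre of its underside; axes as the reader's at the start. It starts latched in the bay with 10 mm above the reader's top (origin 25 mm above the reader's). Once popped up it can be gripped across its 24 mm thickness and drawn straight up.
- rod: Release rod, loose, 116 mm long, 60 g, standing upright in its stand at the start. Origin: its lower tip; z along the rod towards the grip. Steel shaft 8 mm in diameter with a round nose, 0 to 70 mm; black flange 22 mm in diameter, 70 to 74 mm; orange square grip 16 by 16 mm with sides along x and y, 74 to 116 mm.
- stand: Grey stand block, fixed, 70 by 70 by 76 mm tall with one round hole of 14 mm diameter, 72 mm deep, down its middle. Origin: centre of its underside. The rod hangs in it on its flange, the tip 6 mm above the origin.
- tray: White open tray, fixed, 140 (x) by 160 (y) by 35 mm tall, walls 4 mm, floor 4 to 5 mm thick. Origin: centre of its underside.
- pen: Bystander: white pen with blue cap, 140 mm long, lying.
- candy_green: Bystander: wrapped green sweet, 28 by 16 by 14 mm without the wrapper ends.
- candy_amber: Bystander: wrapped amber sweet, same size.
- candy_red: Bystander: wrapped red sweet, same size.
- jar: Bystander: closed jar, 60 mm across, 70 mm tall.
- tape: Bystander: roll of amber tape lying flat, 90 mm across, 22 mm tall.
There are look-alikes about, which are no part of the job. Of the things shaped like the cassette, the blue one is meant.

How it is judged:
By the outcome, as a careful person would: the job done as asked, in the order asked, and still so for the second after the job is handed in, with the robot touching nothing.
It also fails if it takes over 72 s, if anything falls off the work surface, if the arm or the gripper's body presses on something with over 40 N, if the wrist force passes 120 N, or if a joint passes its speed limit or range.

## Working session

There is one attempt and no reset: what is moved stays moved. The work goes in short steps, Python scripts to look and compute and a shell command to move; the robot and the scene stay as the last step left them, time stands still between calls to the robot, and variables do not carry over. Pictures are saved under pics/ and viewed, at most 12 in all, crops included, and the job is handed in when it is done.

```bash
mkdir -p pics
python3 - <<'E'
from station import env
import cv2
for n in("top","side"):
    i=env.camera_info(n);print(n,i)
    cv2.imwrite(f"pics/{n}0.png",env.capture(n)[:,:,::-1])
s=env.read_state();print(s)
E
```

```text
top {'camera_matrix': array([[380.51439627,   0.        , 277.28521752],
       [  0.        , 380.51439627, 214.36165095],
       [  0.        ,   0.        ,   1.        ]]), 'k1': -0.018673552645821198, 'world_to_cam': array([[ 0.02823043, -0.99950069,  0.01419235,  0.08271251],
       [ 0.98988022,  0.02992836,  0.13871352, -0.59588292],
       [-0.13906902,  0.01013279,  0.99023085, -0.82117221],
       [ 0.        ,  0.        ,  0.        ,  1.        ]])}
side {'camera_matrix': array([[532.90603635,   0.        , 287.83045408],
       [  0.        , 532.90603635, 212.08272587],
       [  0.        ,   0.        ,   1.        ]]), 'k1': -0.189947996169635, 'world_to_cam': array([[-0.69892936, -0.71517003, -0.00543811,  0.47245599],
       [ 0.37560852, -0.37352834,  0.84817145, -0.26888585],
       [-0.60861809,  0.59076933,  0.52969388, -1.28034355],
       [ 0.        ,  0.        ,  0.        ,  1.        ]])}
{'time': 0.1, 'joint_positions': array([ 1.11849395e+00,  4.94104651e-01,  1.34603512e+00, -3.51128720e-05,
        1.30249726e+00, -9.55171420e-02]), 'qvel': array([-0.00015593,  0.00084919, -0.00091702, -0.00065407,  0.00052717,
       -0.00156731]), 'tau': array([ 2.77726809e-03, -8.80230403e+01, -3.82543516e+01,  7.06740213e-02,
        4.80729458e-02, -4.05248784e-06]), 'ee_pos': array([0.21816611, 0.58534122, 0.21341962]), 'tool_rot': array([-5.57410285e-01, -3.09149243e+00,  1.59360816e-03]), 'wrist_force': array([-0.40165461,  0.09817486,  0.44661828]), 'moment': array([-0.01572564, -0.06277765,  0.01566096]), 'grasp_force': 0.0, 'gripper_width': 0.0910906261811709}
```

View pics/top0.png

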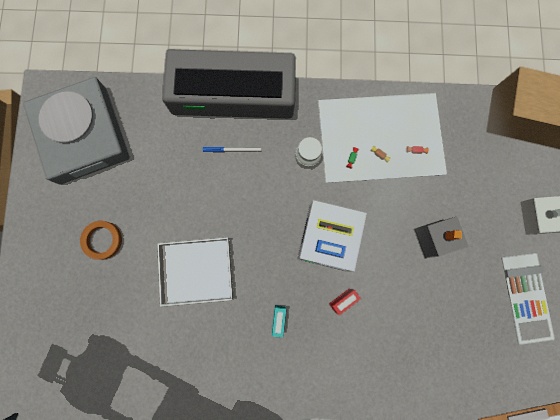

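View pics/side0.png

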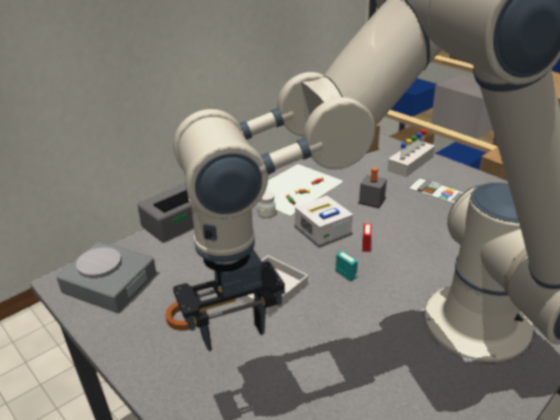

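The top picture shows the reader at about (333,236), with the blue cassette at (331,249) and the yellow slot at (335,226). The stand with the orange rod is at (447,238), the tray at (196,272).
Candidates shaped like the cassette are blue (331,249), teal (280,321) and red (346,301). The blue one sits in the reader bay, so it is the one meant. For the rod, the orange grip in the grey stand at (452,236) fits, while the white block at (549,214) is a look-alike. I'll confirm with an enlarged crop.

Run:
```python
import cv2
a=cv2.imread("pics/top0.png")
c=cv2.resize(a[190:280,290:480],None,fx=4.2,fy=4.2,interpolation=cv2.INTER_CUBIC)
b=cv2.imread("pics/side0.png")
b=b[155:255,285:400]
cv2.imwrite("pics/c1.png",c)
cv2.imwrite("pics/c2.png",cv2.resize(b,None,fx=5.5,fy=5.5,interpolation=cv2.INTER_CUBIC))
```

```text
(no output)
```

View pics/c1.png

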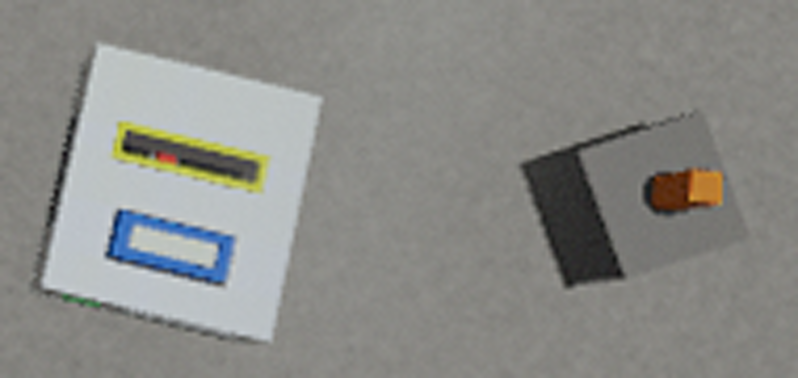

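View pics/c2.png

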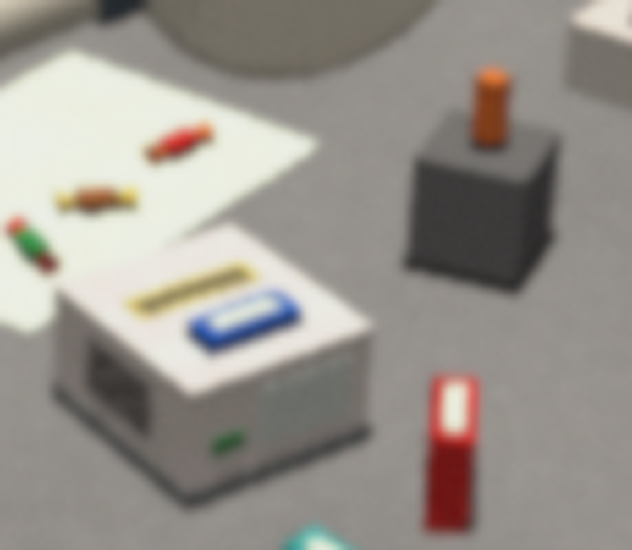

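Crop 1 shows the reader's top corners at (97,43), (321,97), (271,341) and (42,290). The slot lies between the yellow rim corners, with something red in it at (167,158), possibly the tab. The cassette in the bay is blue. The grip top is at (705,187), on the grey stand with corners (577,152), (700,112), (748,238) and (625,278). The side crop confirms the blue cassette in the reader and the orange rod.

```bash
cat > h.py <<'E'
import numpy as np
from station import env
from scipy.optimize import least_squares
I={n:env.camera_info(n) for n in("top","side")}
def proj(n,P):
    i=I[n];P=np.atleast_2d(P);c=(i["world_to_cam"]@np.c_[P,np.ones(len(P))].T)[:3].T
    s=np.c_[c[:,0],-c[:,1]]/-c[:,2:3];s=s*(1+i["k1"]*(s**2).sum(1,keepdims=True))
    K=i["camera_matrix"];return s*[K[0,0],K[1,1]]+K[:2,2]
def at(n,px,z):
    return least_squares(lambda q:(proj(n,[q[0],q[1],z])-px).ravel(),[.5,0]).x
def fit(obs,x0):
    """obs: list (cam, localpts, px)"""
    def r(q):
        c,s=np.cos(q[2]),np.sin(q[2]);R=np.array([[c,-s,0],[s,c,0],[0,0,1]])
        return np.concatenate([(proj(n,np.array(L)@R.T+[q[0],q[1],0])-p).ravel() for n,L,p in obs])
    o=least_squares(r,x0);return o.x,o.fun.reshape(-1,2)
E
python3 - <<'E'
from h import *
np.set_printoptions(precision=4,suppress=True)
T=lambda p:(np.array(p)+.5)/4.2-.5+[290,190]
S=lambda p:(np.array(p)+.5)/5.5-.5+[285,155]
def box(cx,hx,hy,z): # top-left,top-right,bottom-right,bottom-left in top view (x up,y left)
    return np.array([[cx+hx,hy,z],[cx+hx,-hy,z],[cx-hx,-hy,z],[cx-hx,hy,z]])/1e3
R=box(0,65,60,75);C=box(-30,12,30,85)
t=("top",R,T([(97,43),(321,97),(271,341),(42,290)]));tc=("top",C,T([(116,209),(235,236),(228,285),(107,257)]))
sd=("side",R,S([(228,225),(375,325),(190,393),(57,290)]))
for o in([t],[t,tc],[sd],[t,tc,sd]):
    q,f=fit(o,[.6,0,-.2]);print("reader",q,np.degrees(q[2]),abs(f).max())
B=box(0,35,35,76)
tb=("top",B,T([(577,152),(700,112),(748,238),(625,278)]));sb=("side",B,S([(450,112),(560,133),(528,182),(414,158)]))
for o in([tb],[sb],[tb,sb]):
    q2,f=fit(o,[.6,-.3,.3]);print("stand",q2,np.degrees(q2[2]),abs(f).max())
print("grip",at("top",T((705,188)),.122),at("side",S((491,74)),.122))
g=[at("top",T(p),.122) for p in((690,170),(720,170),(722,205),(688,205))];print(np.array(g))
c,s=np.cos(q[2]),np.sin(q[2])
for z in(.03,.04,.05,.075):
    w=at("top",T((167,158)),z)-q[:2];print("red local",z,1e3*np.array([c*w[0]+s*w[1],-s*w[0]+c*w[1]]))
tr=at("top",(197,272),.03);print("tray",tr)
print("traycorners",[at("top",p,.035) for p in((158,241),(231,238),(233,299),(161,305))])
print("slot",q[:2]+.018*np.array([c,s]),"bay",q[:2]-.03*np.array([c,s]))
E
```

```text
reader [ 0.5466 -0.0218 -0.2006] -11.492313350941005 0.36870849134834316
reader [ 0.5467 -0.0212 -0.2014] -11.542212735320106 0.9396832554630237
reader [ 0.5432 -0.0181 -1.7209] -98.60045987590323 1.6748937154366956
reader [ 0.5463 -0.0245 -0.477 ] -27.3310738522063 31.871145977420554
stand [ 0.552  -0.2712  0.3373] 19.32403678852847 0.4624670226178864
stand [ 0.5487 -0.2668 -1.2086] -69.24810972127186 0.5497567636470535
stand [ 0.552  -0.2709  0.0704] 4.033494370480199 16.445960589467802
grip [ 0.5514 -0.271 ] [ 0.5521 -0.2684]
[[ 0.5601 -0.2638]
 [ 0.5605 -0.2788]
 [ 0.5433 -0.2791]
 [ 0.5429 -0.2622]]
red local 0.03 [17.7987 14.2274]
red local 0.04 [16.1352 15.0459]
red local 0.05 [14.4717 15.8643]
red local 0.075 [10.3131 17.9104]
tray [0.4588 0.2763]
traycorners [array([0.5253, 0.367 ]), array([0.537, 0.203]), array([0.4022, 0.1926]), array([0.3846, 0.3506])]
slot [ 0.5622 -0.0328] bay [ 0.5196 -0.0108]
```

The red patch in the slot would be at reader y ≈ +14 mm if it lies at tab depth, which gives a hint to confirm by feel. Next I move to above the rod.

```bash
R='[[13.9,-35.6,0,0,0,-2.9,0],[13.9,-35.6,0,0,0,-2.9,0],[13.9,-35.6,0,0,0,-2.9,0],[13.9,-35.6,0,0,0,-2.9,0],[13.9,-35.6,0,0,0,-2.9,0],[13.9,-35.6,0,0,0,-2.9,0],[13.9,-35.6,0,0,0,-2.9,0],[13.9,-35.6,0,0,0,-2.9,0]]' >/dev/null
python3 -m jog '[[13.9,-35.6,0,0,0,-2.9,0],[13.9,-35.6,0,0,0,-2.9,0],[13.9,-35.6,0,0,0,-2.9,0],[13.9,-35.6,0,0,0,-2.9,0],[13.9,-35.6,0,0,0,-2.9,0],[13.9,-35.6,0,0,0,-2.9,0],[13.9,-35.6,0,0,0,-2.9,0],[13.9,-35.6,0,0,0,-2.9,0]]'
python3 -m jog '[[13.9,-35.6,0,0,0,-2.9,0],[13.9,-35.6,0,0,0,-2.9,0],[13.9,-35.6,0,0,0,-2.9,0],[13.9,-35.6,0,0,0,-2.9,0],[13.9,-35.6,0,0,0,-2.9,0],[13.9,-35.6,0,0,0,-2.9,0],[13.9,-35.6,0,0,0,-2.9,0],[13.9,-35.6,0,0,0,-2.9,0]]'
python3 -m jog '[[13.9,-35.6,0,0,0,-2.9,0],[13.9,-35.6,0,0,0,-2.9,0],[13.9,-35.6,0,0,0,-2.9,0],[13.9,-35.6,0,0,0,-2.9,0],[13.9,-35.6,0,0,0,-2.9,0],[13.9,-35.6,0,0,0,-2.9,0],[13.9,-35.6,0,0,0,-2.9,0],[13.9,-35.6,0,0,0,-2.9,0]]'
python3 -m jog '[[0,0,0,0,0,0,0],[0,0,0,0,0,0,0],[0,0,0,0,0,0,0]]'
python3 - <<'E'
from h import *
np.set_printoptions(precision=4,suppress=True)
from scipy.spatial.transform import Rotation as Ro
S=lambda p:(np.array(p)+.5)/5.5-.5+[285,155]
def box(cx,hx,hy,z): return np.array([[cx+hx,hy,z],[cx+hx,-hy,z],[cx-hx,-hy,z],[cx-hx,hy,z]])/1e3
for px in([(228,225),(375,325),(190,393),(57,290)],):
  for k in(1,3):
    q,f=fit([("side",box(0,65,60,75),S(np.roll(px,k,axis=0)))],[.55,-.02,-.2]);print(q,abs(f).max())
s=env.read_state();M=Ro.from_rotvec(s["tool_rot"]).as_matrix();print(M,np.degrees(np.arctan2(M[1,1],M[0,1])))
E
```

```text
time: 0.77
ee_pos: [0.3295, 0.2991, 0.2138]
tool_rot: [-1.171, -2.915, 0.0]
wrist_force: [1.6, 0.5, 0.2]
gripper_width: 0.0913
grasp_force: 0.0
time: 1.43
ee_pos: [0.4408, 0.0141, 0.2139]
tool_rot: [-1.734, -2.62, -0.0]
wrist_force: [0.4, 0.7, -0.2]
gripper_width: 0.0913
grasp_force: 0.0
time: 2.1
ee_pos: [0.552, -0.2706, 0.2136]
tool_rot: [-2.225, -2.217, 0.0]
wrist_force: [0.7, -0.4, -0.9]
gripper_width: 0.0914
grasp_force: 0.0
time: 2.35
ee_pos: [0.5514, -0.2683, 0.2134]
tool_rot: [-2.221, -2.22, 0.0]
wrist_force: [1.0, 0.2, 0.2]
gripper_width: 0.0908
grasp_force: 0.0
[ 0.5435 -0.0179 -0.1958] 0.7619964704689153
[ 0.5435 -0.0179 -3.3374] 0.7619962583232507
[[ 0.0007  1.     -0.0011]
 [ 1.     -0.0007  0.0009]
 [ 0.0009 -0.0011 -1.    ]] -0.04091711469134842
```

Side and top disagree by a constant (−3.2, +4) mm, so relative positions are good. Next I descend and grip.

```bash
python3 -m jog '[[0,0,-20,0,0,0,0],[0,0,-20,0,0,0,0],[0,0,-20,0,0,0,0],[0,0,-20,0,0,0,0],[0,0,-18,0,0,0,0],[0,0,-15,0,0,0,0],[0,0,-10,0,0,0,0],[0,0,-5,0,0,0,0]]'
python3 -m jog '[[0,0,0,0,0,0,0.4],[0,0,0,0,0,0,0.7],[0,0,0,0,0,0,0.8],[0,0,0,0,0,0,0.85],[0,0,0,0,0,0,1],[0,0,0,0,0,0,1],[0,0,0,0,0,0,1],[0,0,0,0,0,0,1]]' 15
python3 -m jog '[[0,0,0,0,0,0,1],[0,0,0,0,0,0,1],[0,0,0,0,0,0,1],[0,0,0,0,0,0,1]]' 30
python3 - <<'E'
from h import *
import cv2
a=env.capture("side")[:,:,::-1][140:220,330:430]
cv2.imwrite("pics/g1.png",cv2.resize(a,None,fx=6,fy=6,interpolation=cv2.INTER_CUBIC))
E
```

```text
time: 3.02
ee_pos: [0.5512, -0.2674, 0.0849]
tool_rot: [-2.22, -2.221, 0.001]
wrist_force: [-0.9, 0.2, -0.3]
gripper_width: 0.0908
grasp_force: 0.0
time: 3.68
ee_pos: [0.5519, -0.2688, 0.0861]
tool_rot: [2.222, 2.22, 0.0]
wrist_force: [-1.5, -0.5, -0.4]
gripper_width: 0.0407
grasp_force: 0.0
time: 4.02
ee_pos: [0.5519, -0.2688, 0.0859]
tool_rot: [2.222, 2.221, 0.0]
wrist_force: [0.3, 0.0, 0.3]
gripper_width: 0.0158
grasp_force: 30.0
```

View pics/g1.png

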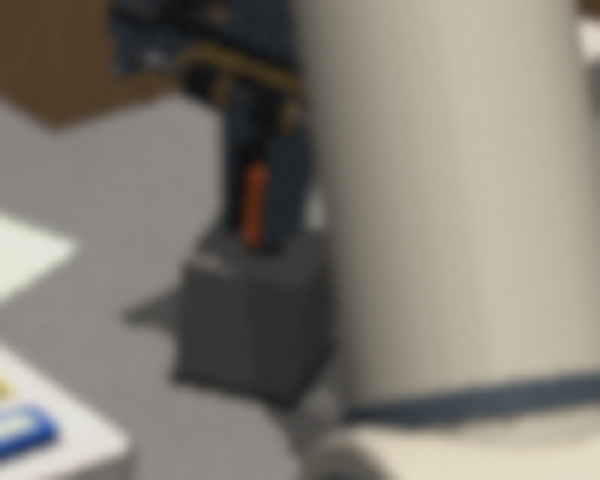

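Gripped at 15.8 mm wide and 30 N. The side view shows the fingers on the grip above the flange. Next I lift.

```bash
python3 -m jog '[[0,0,5,0,0,0,1],[0,0,15,0,0,0,1],[0,0,20,0,0,0,1],[0,0,20,0,0,0,1],[0,0,20,0,0,0,1],[0,0,20,0,0,0,1],[0,0,0,0,0,0,1],[0,0,0,0,0,0,1]]'
python3 - <<'E'
from h import *
import cv2
for n in("side","top"):
  a=env.capture(n)[:,:,::-1];cv2.imwrite(f"pics/l_{n}.png",a)
a=cv2.imread("pics/l_side.png")[110:210,330:430];b=cv2.imread("pics/l_top.png")[190:290,400:500]
cv2.imwrite("pics/l.png",np.hstack([cv2.resize(x,None,fx=4,fy=4,interpolation=cv2.INTER_CUBIC) for x in(a,b)]))
E
```

```text
time: 4.73
ee_pos: [0.5524, -0.269, 0.1871]
tool_rot: [2.221, 2.219, 0.001]
wrist_force: [-0.3, 0.4, -0.7]
gripper_width: 0.0162
grasp_force: 30.0
```

View pics/l.png

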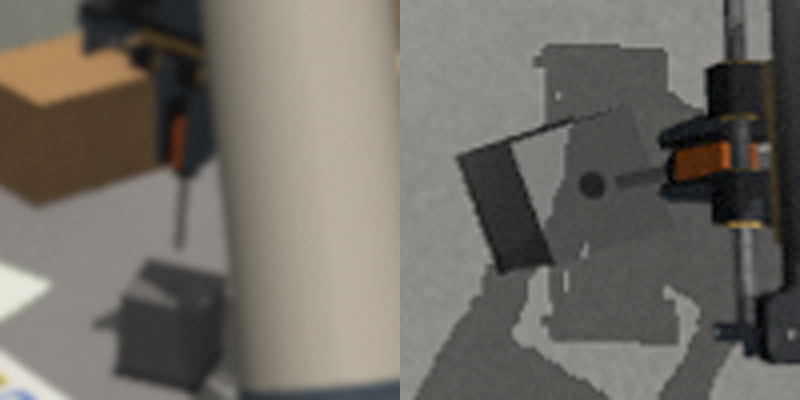

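The side crop shows the rod tip at (179,245); the top crop shows the tip at (617,182) and the stand hole at (592,185). Next I compute the tip relative to the reader per camera.

Run:
```python
from h import *
np.set_printoptions(precision=4,suppress=True)
st=at("top",(np.array([617-400,182])+.5)/4-.5+[400,190],.107)
ss=at("side",(np.array([179,245])+.5)/4-.5+[330,110],.107)
sh=at("top",(np.array([592-400,185])+.5)/4-.5+[400,190],.076)
print(st,ss,"hole",sh)
tcp=np.array([.552,-.269])
for n,t,r in(("top",st,(.5466,-.0216,-.2010)),("side",ss,(.5435,-.0179,-.196))):
    sl=np.array(r[:2])+.018*np.array([np.cos(r[2]),np.sin(r[2])])
    print(n,"bias",t-tcp,"slot-tip mm",1e3*(sl-t),"slot in tcp frame",tcp+sl-t)
```

```text
[ 0.5512 -0.2706] [ 0.5557 -0.2776] hole [ 0.5522 -0.2717]
top bias [-0.0008 -0.0016] slot-tip mm [ 13.0579 245.4374] slot in tcp frame [ 0.5651 -0.0236]
side bias [ 0.0037 -0.0086] slot-tip mm [  5.4679 256.2244] slot in tcp frame [ 0.5575 -0.0128]
```

```bash
python3 -m jog '[[1.6,25.9,0,0,0,-1.4,1],[1.6,25.9,0,0,0,-1.4,1],[1.6,25.9,0,0,0,-1.4,1],[1.6,25.9,0,0,0,-1.4,1],[1.6,25.9,0,0,0,-1.4,1],[1.6,25.9,0,0,0,-1.4,1],[1.6,25.9,0,0,0,-1.4,1],[1.6,25.9,0,0,0,-1.4,1]]'
python3 -m jog '[[1.6,25.9,0,0,0,-0.1,1],[1.6,25.9,0,0,0,-0.1,1],[0,0,-7,0,0,0,1],[0,0,-8,0,0,0,1],[0,0,-5,0,0,0,1],[0,0,0,0,0,0,1],[0,0,0,0,0,0,1],[0,0,0,0,0,0,1]]'
python3 - <<'E'
from h import *
import cv2
print([env.read_state()[k] for k in("ee_pos","wrist_force")])
for n in("side","top"):
  a=env.capture(n)[:,:,::-1];cv2.imwrite(f"pics/m_{n}.png",a)
a=cv2.imread("pics/m_side.png")[150:250,280:380];b=cv2.imread("pics/m_top.png")[190:290,290:390]
cv2.imwrite("pics/m.png",np.hstack([cv2.resize(x,None,fx=4,fy=4,interpolation=cv2.INTER_CUBIC) for x in(a,b)]))
E
```

```text
time: 5.5
ee_pos: [0.564, -0.0602, 0.1848]
tool_rot: [-2.428, -1.991, 0.002]
wrist_force: [0.6, 0.0, -0.9]
gripper_width: 0.0162
grasp_force: 30.0
time: 6.17
ee_pos: [0.5679, -0.0106, 0.1659]
tool_rot: [-2.433, -1.988, 0.0]
wrist_force: [-0.4, 0.6, -0.2]
gripper_width: 0.0158
grasp_force: 30.0
[array([ 0.56789408, -0.01055221,  0.16586474]), array([-0.40466799,  0.60508257, -0.20846802])]
```

View pics/m.png

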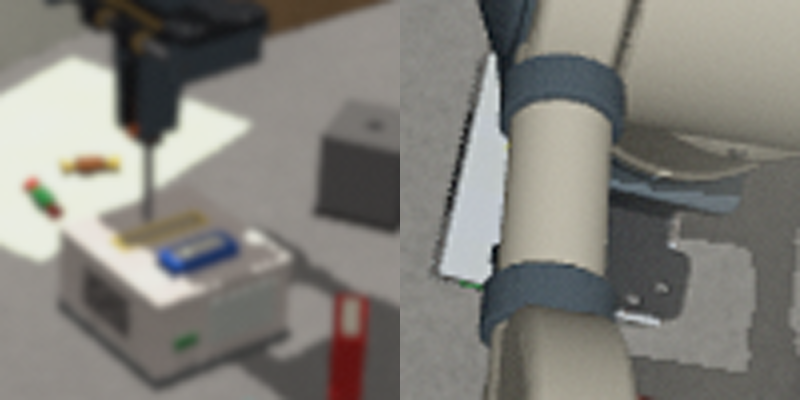

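The side view shows the tip at (148,220), directly over the slot, towards its left end; the top view is blocked by the arm. Next I lower carefully through the mouth.

```bash
python3 -m jog '[[0,0,-3,0,0,0,1],[0,0,-3,0,0,0,1],[0,0,-1,0,0,0,1],[0,0,-1,0,0,0,1],[0,0,-1,0,0,0,1],[0,0,-1,0,0,0,1],[0,0,-1,0,0,0,1],[0,0,0,0,0,0,1]]'
python3 -m jog '[[0,0,-1,0,0,0,1],[0,0,-1,0,0,0,1],[0,0,-1,0,0,0,1],[0,0,0,0,0,0,1]]'
```

```text
time: 6.93
ee_pos: [0.5678, -0.0097, 0.1547]
tool_rot: [-2.432, -1.989, 0.0]
wrist_force: [-0.7, 0.0, -0.6]
gripper_width: 0.016
grasp_force: 30.0
time: 7.27
ee_pos: [0.5678, -0.0098, 0.1517]
tool_rot: [-2.432, -1.989, 0.0]
wrist_force: [-0.4, -0.5, -0.4]
gripper_width: 0.0156
grasp_force: 30.0
```

```bash
python3 -m jog '[[0,0,-2,0,0,0,1],[0,0,-2,0,0,0,1],[0,0,-2,0,0,0,1],[0,0,-2,0,0,0,1],[0,0,-2,0,0,0,1],[0,0,-2,0,0,0,1],[0,0,-2,0,0,0,1],[0,0,0,0,0,0,1]]'
python3 -m jog '[[0,0,-2,0,0,0,1],[0,0,-2,0,0,0,1],[0,0,-2,0,0,0,1],[0,0,-2,0,0,0,1],[0,0,-2,0,0,0,1],[0,0,-2,0,0,0,1],[0,0,-2,0,0,0,1],[0,0,0,0,0,0,1]]'
python3 -m jog '[[0,0,-1,0,0,0,1],[0,0,-1,0,0,0,1],[0,0,-1,0,0,0,1],[0,0,-1,0,0,0,1],[0,0,-1,0,0,0,1],[0,0,-1,0,0,0,1],[0,0,0,0,0,0,1],[0,0,0,0,0,0,1]]'
```

```text
time: 7.93
ee_pos: [0.5677, -0.0097, 0.1375]
tool_rot: [-2.432, -1.989, 0.001]
wrist_force: [-0.4, 0.6, -0.9]
gripper_width: 0.016
grasp_force: 30.0
time: 8.6
ee_pos: [0.5677, -0.0097, 0.1235]
tool_rot: [-2.431, -1.989, 0.001]
wrist_force: [0.7, 1.2, -0.9]
gripper_width: 0.0158
grasp_force: 30.0
time: 9.27
ee_pos: [0.5679, -0.0098, 0.1179]
tool_rot: [-2.432, -1.989, 0.0]
wrist_force: [-0.1, -0.1, -0.3]
gripper_width: 0.0155
grasp_force: 30.0
```

```bash
python3 -m jog '[[0,0,-1,0,0,0,1],[0,0,-1,0,0,0,1],[0,0,-1,0,0,0,1],[0,0,-1,0,0,0,1],[0,0,-1,0,0,0,1],[0,0,-1,0,0,0,1],[0,0,-1,0,0,0,1],[0,0,0,0,0,0,1]]'
python3 -m jog '[[0,0,-0.5,0,0,0,1],[0,0,-0.5,0,0,0,1],[0,0,0,0,0,0,1]]'
python3 -m jog '[[0,0,-0.5,0,0,0,1],[0,0,-0.5,0,0,0,1],[0,0,0,0,0,0,1]]'
```

```text
time: 9.93
ee_pos: [0.5678, -0.0097, 0.1107]
tool_rot: [-2.432, -1.989, 0.0]
wrist_force: [0.5, -0.5, -0.8]
gripper_width: 0.0157
grasp_force: 30.0
time: 10.18
ee_pos: [0.5679, -0.0098, 0.1099]
tool_rot: [-2.432, -1.989, 0.0]
wrist_force: [0.7, -0.6, -0.3]
gripper_width: 0.0156
grasp_force: 30.0
time: 10.43
ee_pos: [0.5679, -0.0097, 0.1089]
tool_rot: [-2.432, -1.989, -0.0]
wrist_force: [0.9, -0.1, -0.0]
gripper_width: 0.016
grasp_force: 30.0
```

```bash
for i in 1 2 ; do python3 -m jog '[[0,0,-0.5,0,0,0,1],[0,0,-0.5,0,0,0,1],[0,0,0,0,0,0,1]]' | grep -E "ee_pos|wrist"; done
```

```text
ee_pos: [0.568, -0.0097, 0.108]
wrist_force: [0.2, 1.8, 2.4]
ee_pos: [0.5681, -0.0097, 0.107]
wrist_force: [1.0, 0.3, 4.1]
```

Contact is at TCP z ≈ 0.108, about tab height and above the floor. I press on gently.

```bash
python3 -m jog '[[0,0,-0.5,0,0,0,1],[0,0,-0.5,0,0,0,1],[0,0,0,0,0,0,1]]' | grep -E "ee_pos|wrist"; python3 -m jog '[[0,0,-0.5,0,0,0,1],[0,0,-0.5,0,0,0,1],[0,0,0,0,0,0,1]]' | grep -E "ee_pos|wrist"
```

```text
ee_pos: [0.5683, -0.0097, 0.106]
wrist_force: [0.9, 1.5, 5.5]
ee_pos: [0.5681, -0.0097, 0.105]
wrist_force: [2.2, 3.1, 5.9]
```

```bash
python3 -m jog '[[0,0,-0.5,0,0,0,1],[0,0,-0.5,0,0,0,1],[0,0,0,0,0,0,1]]' | grep -E "ee_pos|wrist"
```

```text
ee_pos: [0.5683, -0.0097, 0.104]
wrist_force: [4.1, 3.6, 5.6]
```

It is springy at about 1 N or less per mm, so this is the tab. A sideways push (+x, +y) builds as it sinks, so I ease the rod that way.

```bash
python3 -m jog '[[0.5,0.4,0,0,0,0,1],[0,0,0,0,0,0,1]]' | grep -E "ee_pos|wrist"; python3 -m jog '[[0.5,0.4,0,0,0,0,1],[0,0,0,0,0,0,1],[0,0,0,0,0,0,1]]' | grep -E "ee_pos|wrist"
```

```text
ee_pos: [0.5684, -0.0093, 0.1039]
wrist_force: [2.1, 2.6, 4.7]
ee_pos: [0.5686, -0.009, 0.1038]
wrist_force: [-0.7, 2.1, 5.4]
```

```bash
python3 -m jog '[[0.1,0.7,0,0,0,0,1],[0,0,0,0,0,0,1],[0,0,0,0,0,0,1]]' | grep -E "ee_pos|wrist"; python3 -m jog '[[0,0,-0.5,0,0,0,1],[0,0,-0.5,0,0,0,1],[0,0,0,0,0,0,1]]' | grep -E "ee_pos|wrist"
```

```text
ee_pos: [0.5688, -0.0083, 0.1039]
wrist_force: [-0.1, 0.8, 4.1]
ee_pos: [0.5689, -0.0083, 0.1033]
wrist_force: [-0.7, 1.8, 12.9]
```

It went rigid with a jump to 12.9 N, so the nose overlaps the floor beside the tab. I back off and slide to locate the edges.

```bash
python3 -m jog '[[0,0,1,0,0,0,1],[0,0,0.7,0,0,0,1],[0,0,0,0,0,0,1]]' | grep -E "ee_pos|wrist"; for i in 1 2 3; do python3 -m jog '[[0.2,1,0,0,0,0,1],[0.2,1,0,0,0,0,1],[0,0,0,0,0,0,1]]' | grep -E "ee_pos|wrist"; done
```

```text
ee_pos: [0.5688, -0.0081, 0.1045]
wrist_force: [-0.2, 2.6, 1.7]
ee_pos: [0.5694, -0.0063, 0.1045]
wrist_force: [0.0, -0.0, 2.0]
ee_pos: [0.5699, -0.0041, 0.1046]
wrist_force: [0.3, 0.6, -0.2]
ee_pos: [0.5702, -0.002, 0.1046]
wrist_force: [0.2, 0.1, -0.3]
```

It is free on the +y side, so the tab lies towards −y. I slide back to feel its side.

```bash
for i in 1 2 3 4 5 6 ; do python3 -m jog '[[-0.1,-0.5,0,0,0,0,1],[-0.1,-0.5,0,0,0,0,1],[0,0,0,0,0,0,1]]' | grep -E "ee_pos|wrist"|tr '\n' ' '; echo; done
```

```text
ee_pos: [0.57, -0.0033, 0.1046] wrist_force: [-0.5, 0.3, 0.3] 
ee_pos: [0.5698, -0.0044, 0.1046] wrist_force: [-0.0, 0.4, 1.2] 
ee_pos: [0.5695, -0.0054, 0.1046] wrist_force: [-0.0, -0.1, 0.5] 
ee_pos: [0.5694, -0.0064, 0.1046] wrist_force: [0.0, -0.4, 0.9] 
ee_pos: [0.5691, -0.0074, 0.1046] wrist_force: [-0.4, -0.2, 0.6] 
ee_pos: [0.569, -0.0082, 0.1046] wrist_force: [0.6, 3.2, 0.5]
```

The tab's +y side is at rod centre TCP y ≈ −0.0080. I also feel its −y side, passing over the top: raise, shift −21 mm along reader y, and lower.

```bash
python3 -m jog '[[0.1,0.5,2,0,0,0,1],[0,0,4,0,0,0,1],[0,0,2,0,0,0,1],[-1.1,-5.4,0,0,0,0,1],[-1.1,-5.4,0,0,0,0,1],[-1.1,-5.4,0,0,0,0,1],[-1.1,-5.4,0,0,0,0,1],[0,0,0,0,0,0,1]]'| grep -E "ee_pos|wrist"
python3 -m jog '[[0,0,-1,0,0,0,1],[0,0,-1,0,0,0,1],[0,0,-1,0,0,0,1],[0,0,-1,0,0,0,1],[0,0,-1,0,0,0,1],[0,0,0,0,0,0,1]]'| grep -E "ee_pos|wrist"
python3 -m jog '[[0,0,-1,0,0,0,1],[0,0,-1,0,0,0,1],[0,0,-1,0,0,0,1],[0,0,0,0,0,0,1]]'| grep -E "ee_pos|wrist"
```

```text
ee_pos: [0.5644, -0.0306, 0.1125]
wrist_force: [0.3, -0.1, -0.9]
ee_pos: [0.5646, -0.0292, 0.1074]
wrist_force: [0.5, -0.8, -0.3]
ee_pos: [0.5647, -0.0293, 0.1045]
wrist_force: [-0.8, 0.2, 0.7]
```

```bash
for i in 1 2 3 4 5 ; do python3 -m jog '[[0.1,0.5,0,0,0,0,1],[0.1,0.5,0,0,0,0,1],[0,0,0,0,0,0,1]]' | grep -E "ee_pos|wrist"|tr '\n' ' '; echo; done
```

```text
ee_pos: [0.5649, -0.0283, 0.1047] wrist_force: [0.1, -0.2, -1.1] 
ee_pos: [0.5651, -0.0273, 0.1046] wrist_force: [0.4, -0.0, -0.2] 
ee_pos: [0.5653, -0.0262, 0.1046] wrist_force: [-0.2, -0.4, 0.7] 
ee_pos: [0.5655, -0.0252, 0.1046] wrist_force: [-0.4, -0.3, 0.9] 
ee_pos: [0.5656, -0.0246, 0.1046] wrist_force: [-0.7, -2.6, 0.4]
```

Both sides are felt, so the tab centre is at TCP ≈ (0.5673, −0.0164). I go over it and press.

```bash
python3 -m jog '[[-0.1,-0.5,2,0,0,0,1],[0,0,3,0,0,0,1],[0,0,2,0,0,0,1],[0.9,4.4,0,0,0,0,1],[0.9,4.1,0,0,0,0,1],[0,0,0,0,0,0,1],[0,0,0,0,0,0,1]]'| grep -E "ee_pos|wrist"
python3 -m jog '[[0,0,-1,0,0,0,1],[0,0,-1,0,0,0,1],[0,0,-1,0,0,0,1],[0,0,0,0,0,0,1]]'| grep -E "ee_pos|wrist"
for i in 1 2 3; do python3 -m jog '[[0,0,-0.7,0,0,0,1],[0,0,-0.7,0,0,0,1],[0,0,0,0,0,0,1]]' | grep -E "ee_pos|wrist"|tr '\n' ' '; echo; done
```

```text
ee_pos: [0.5674, -0.0159, 0.1115]
wrist_force: [-0.6, 0.1, -0.8]
ee_pos: [0.5677, -0.0165, 0.1086]
wrist_force: [1.0, 0.4, 3.9]
ee_pos: [0.5679, -0.0165, 0.1074] wrist_force: [2.7, -0.9, 4.2] 
ee_pos: [0.568, -0.0165, 0.106] wrist_force: [2.3, -0.7, 4.8] 
ee_pos: [0.5682, -0.0165, 0.1047] wrist_force: [2.7, -0.3, 5.8]
```

```bash
python3 -m jog '[[0.6,-0.1,0,0,0,0,1],[0,0,0,0,0,0,1]]' | grep -E "ee_pos|wrist"|tr '\n' ' '; echo
for i in 1 2; do python3 -m jog '[[0,0,-0.5,0,0,0,1],[0,0,-0.5,0,0,0,1],[0,0,0,0,0,0,1]]' | grep -E "ee_pos|wrist"|tr '\n' ' '; echo; done
```

```text
ee_pos: [0.5684, -0.0166, 0.1046] wrist_force: [1.8, 0.1, 4.6] 
ee_pos: [0.5684, -0.0166, 0.1036] wrist_force: [0.6, 0.6, 5.6] 
ee_pos: [0.5685, -0.0166, 0.1027] wrist_force: [1.7, -1.0, 5.3]
```

It has sunk below the floor level and is still springy. I continue.

```bash
for i in 1 2; do python3 -m jog '[[0.1,0,-0.5,0,0,0,1],[0.1,0,-0.5,0,0,0,1],[0,0,0,0,0,0,1]]' | grep -E "ee_pos|wrist"|tr '\n' ' '; echo; done
python3 - <<'E'
from h import *
import cv2
a=env.capture("side")[:,:,::-1];cv2.imwrite("pics/p1.png",a)
b=cv2.imread("pics/side0.png")
# blue mass rows
for im in(b,a):
    c=im[195:235,315:350].astype(int);m=(c[:,:,0]-c[:,:,2]>50);ys,xs=np.where(m);print(m.sum(),ys.min()+195 if m.any() else 0,ys.max()+195)
E
```

```text
ee_pos: [0.5685, -0.0166, 0.1017] wrist_force: [0.7, -1.4, 7.3] 
ee_pos: [0.5685, -0.0166, 0.1006] wrist_force: [1.3, -0.3, 5.8] 
58 209 217
51 210 217
```

```bash
cat > blue.py <<'E'
from h import *
a=env.capture("side")[:,:,::-1]
c=a[185:235,315:350].astype(int);m=(c[:,:,0]-c[:,:,2]>50);ys,xs=np.where(m);print("blue",m.sum(),ys.min()+185,ys.max()+185)
E
for i in 1 2 3 ; do python3 -m jog '[[0.05,0,-0.5,0,0,0,1],[0.05,0,-0.5,0,0,0,1],[0,0,0,0,0,0,1]]' | grep -E "ee_pos|wrist"|tr '\n' ' '; python3 blue.py; done
```

```text
ee_pos: [0.5686, -0.0166, 0.0996] wrist_force: [0.8, 0.1, 5.7] blue 134 205 217
ee_pos: [0.5686, -0.0165, 0.0986] wrist_force: [1.4, -0.7, 6.4] blue 136 205 217
ee_pos: [0.5686, -0.0165, 0.0976] wrist_force: [-0.8, -0.5, 7.1] blue 136 205 217
```

The cassette has popped up (blue pixels went from 58 to 136). Next I withdraw the rod straight up and return above the stand.

```bash
python3 -m jog '[[0,0,3,0,0,0,1],[0,0,6,0,0,0,1],[0,0,10,0,0,0,1],[0,0,10,0,0,0,1],[0,0,12,0,0,0,1],[0,0,14,0,0,0,1],[0,0,17,0,0,0,1],[0,0,20,0,0,0,1]]'| grep -E "ee_pos|wrist"
python3 -m jog '[[-1.68,-25.23,0,0,0,1.14,1],[-1.68,-25.23,0,0,0,1.14,1],[-1.68,-25.23,0,0,0,1.14,1],[-1.68,-25.23,0,0,0,1.14,1],[-1.68,-25.23,0,0,0,1.14,1],[-1.68,-25.23,0,0,0,1.14,1],[-1.68,-25.23,0,0,0,1.14,1],[-1.68,-25.23,0,0,0,1.14,1]]'| grep -E "ee_pos|wrist"
python3 -m jog '[[-1.68,-25.23,0,0,0,1.14,1],[-1.68,-25.23,0,0,0,1.14,1],[0,0,-4,0,0,0,1],[0,0,-4,0,0,0,1],[0,0,0,0,0,0,1],[0,0,0,0,0,0,1]]'
python3 - <<'E'
from h import *
import cv2
for n in("side","top"):
  a=env.capture(n)[:,:,::-1];cv2.imwrite(f"pics/r_{n}.png",a)
a=cv2.imread("pics/r_side.png")[130:230,290:390];b=cv2.imread("pics/r_top.png")[190:290,400:500]
cv2.imwrite("pics/r.png",np.hstack([cv2.resize(x,None,fx=4,fy=4,interpolation=cv2.INTER_CUBIC) for x in(a,b)]))
E
```

```text
ee_pos: [0.5682, -0.0164, 0.1905]
wrist_force: [-0.2, 0.3, -1.6]
ee_pos: [0.555, -0.2195, 0.1904]
wrist_force: [0.3, -0.4, -0.4]
time: 23.47
ee_pos: [0.5518, -0.2678, 0.1815]
tool_rot: [-2.221, -2.221, 0.0]
wrist_force: [-0.3, 0.1, -0.9]
gripper_width: 0.0162
grasp_force: 30.0
```

View pics/r.png

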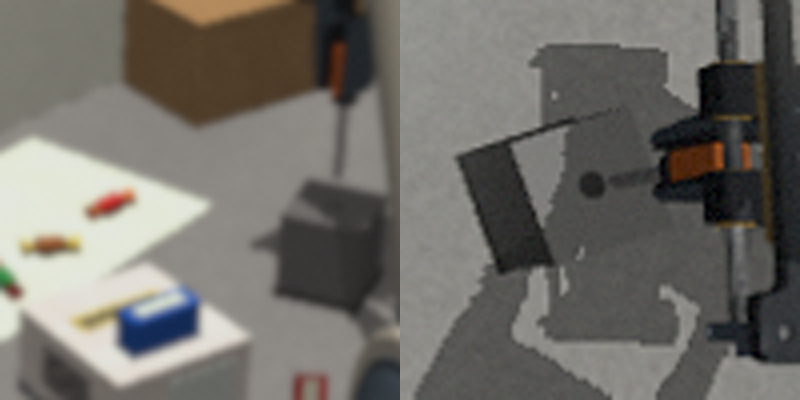

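The cassette stands up in its bay, and the rod hangs at (612,182), lined up with the hole at (592,185) as on lifting. Next I lower it.

```bash
python3 -m jog '[[0,0,-12,0,0,0,1],[0,0,-8,0,0,0,1],[0,0,-2,0,0,0,1],[0,0,-2,0,0,0,1],[0,0,-2,0,0,0,1],[0,0,-2,0,0,0,1],[0,0,-2,0,0,0,1],[0,0,0,0,0,0,1]]'| grep -E "ee_pos|wrist"
python3 -m jog '[[0,0,-5,0,0,0,1],[0,0,-8,0,0,0,1],[0,0,-8,0,0,0,1],[0,0,-8,0,0,0,1],[0,0,-8,0,0,0,1],[0,0,-8,0,0,0,1],[0,0,-6,0,0,0,1],[0,0,0,0,0,0,1]]'| grep -E "ee_pos|wrist"
python3 -m jog '[[0,0,-4,0,0,0,1],[0,0,-3,0,0,0,1],[0,0,-2,0,0,0,1],[0,0,-1,0,0,0,1],[0,0,-1,0,0,0,1],[0,0,0,0,0,0,1]]'| grep -E "ee_pos|wrist"
```

```text
ee_pos: [0.5518, -0.2687, 0.1512]
wrist_force: [0.3, 0.2, -0.7]
ee_pos: [0.5512, -0.2684, 0.0988]
wrist_force: [0.4, -0.5, 0.1]
ee_pos: [0.5519, -0.2687, 0.0894]
wrist_force: [0.1, 0.1, 0.1]
```

```bash
for i in 1 2 3 4 5; do python3 -m jog '[[0,0,-0.5,0,0,0,1],[0,0,-0.5,0,0,0,1],[0,0,0,0,0,0,1]]' | grep -E "ee_pos|wrist"|tr '\n' ' '; echo; done
```

```text
ee_pos: [0.5519, -0.2688, 0.0884] wrist_force: [0.6, 0.0, -1.6] 
ee_pos: [0.5518, -0.2688, 0.0873] wrist_force: [-0.3, 0.3, 0.3] 
ee_pos: [0.5518, -0.2687, 0.0863] wrist_force: [-0.5, 0.1, -0.9] 
ee_pos: [0.552, -0.2688, 0.0859] wrist_force: [-2.5, 0.7, 6.6] 
ee_pos: [0.552, -0.2688, 0.0858] wrist_force: [-6.5, 3.2, 22.4]
```

Seated at the same height as when taken. I unload, open, rise and go over the cassette.

```bash
python3 -m jog '[[0,0,1,0,0,0,1],[0,0,0,0,0,0,0.8],[0,0,0,0,0,0,0.5],[0,0,0,0,0,0,0.2],[0,0,0,0,0,0,0],[0,0,0,0,0,0,0],[0,0,0,0,0,0,0],[0,0,0,0,0,0,0]]' 10
python3 -m jog '[[0,0,10,0,0,0,0],[0,0,20,0,0,0,0],[0,0,25,0,0,0,0],[0,0,30,0,0,0,0],[0,0,25,0,0,0,0],[0,0,0,0,0,0,0]]'| grep -E "ee_pos|wrist"
python3 -m jog '[[-4.2,31.8,0,0,0,-1.42,0],[-4.2,31.8,0,0,0,-1.42,0],[-4.2,31.8,0,0,0,-1.42,0],[-4.2,31.8,0,0,0,-1.42,0],[-4.2,31.8,0,0,0,-1.42,0],[-4.2,31.8,0,0,0,-1.42,0],[-4.2,31.8,0,0,0,-1.42,0],[-4.2,31.8,0,0,0,-1.42,0]]'| grep -E "ee_pos|wrist"
python3 -m jog '[[0,0,-20,0,0,0,0],[0,0,-20,0,0,0,0],[0,0,-15,0,0,0,0],[0,0,-10,0,0,0,0],[0,0,0,0,0,0,0],[0,0,0,0,0,0,0]]'
python3 - <<'E'
from h import *
import cv2
a=env.capture("side")[:,:,::-1][130:230,280:400]
cv2.imwrite("pics/k.png",cv2.resize(a,None,fx=5,fy=5,interpolation=cv2.INTER_CUBIC))
E
```

```text
time: 27.32
ee_pos: [0.5519, -0.2688, 0.0853]
tool_rot: [-2.222, -2.221, 0.0]
wrist_force: [-1.2, -0.5, 0.6]
gripper_width: 0.0554
grasp_force: 0.0
ee_pos: [0.554, -0.27, 0.2013]
wrist_force: [1.1, -0.1, 1.0]
ee_pos: [0.5178, -0.0129, 0.1959]
wrist_force: [0.7, -0.1, 0.4]
time: 28.98
ee_pos: [0.5183, -0.0145, 0.1306]
tool_rot: [-2.431, -1.989, 0.001]
wrist_force: [0.9, 0.4, -0.3]
gripper_width: 0.0909
grasp_force: 0.0
```

View pics/k.png

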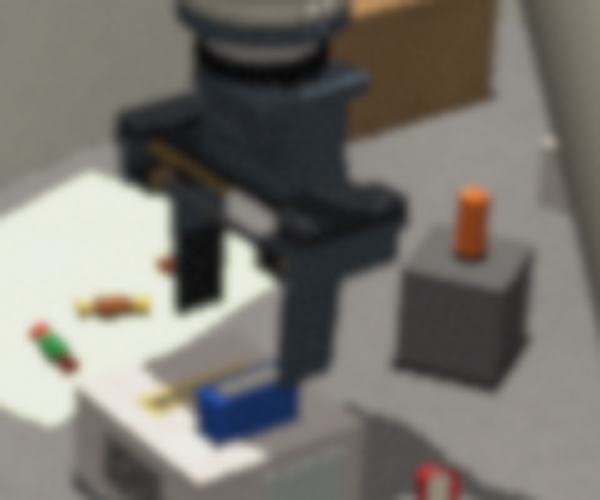

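The rod hangs home on its flange at (472,240), and the open fingers straddle the cassette at (245,405). I lower and close softly.

```bash
python3 -m jog '[[0,0,-15,0,0,0,0],[0,0,-15,0,0,0,0],[0,0,-10,0,0,0,0],[0,0,-6,0,0,0,0],[0,0,-3,0,0,0,0],[0,0,0,0,0,0,0.3],[0,0,0,0,0,0,0.5],[0,0,0,0,0,0,0.6]]' 4
python3 -m jog '[[0,0,0,0,0,0,0.68],[0,0,0,0,0,0,0.7],[0,0,0,0,0,0,0.75],[0,0,0,0,0,0,0.85],[0,0,0,0,0,0,1],[0,0,0,0,0,0,1],[0,0,0,0,0,0,1],[0,0,0,0,0,0,1]]'
```

```text
time: 29.7
ee_pos: [0.5186, -0.0144, 0.082]
tool_rot: [2.431, 1.989, 0.001]
wrist_force: [-0.1, -0.1, 0.1]
gripper_width: 0.074
grasp_force: 0.0
time: 30.37
ee_pos: [0.5183, -0.0144, 0.0814]
tool_rot: [-2.431, -1.99, -0.0]
wrist_force: [0.4, -0.4, 0.1]
gripper_width: 0.0238
grasp_force: 4.0
```

```bash
python3 -m jog '[[0,0,0,0,0,0,1],[0,0,0,0,0,0,1],[0,0,2,0,0,0,1],[0,0,3,0,0,0,1],[0,0,0,0,0,0,1]]' 15
python3 -m jog '[[0,0,5,0,0,0,1],[0,0,5,0,0,0,1],[0,0,7,0,0,0,1],[0,0,10,0,0,0,1],[0,0,0,0,0,0,1]]'| grep -E "ee_pos|wrist"
```

```text
time: 30.78
ee_pos: [0.5185, -0.0144, 0.0869]
tool_rot: [2.431, 1.99, 0.001]
wrist_force: [-0.3, -0.6, -0.3]
gripper_width: 0.0243
grasp_force: 15.0
ee_pos: [0.5193, -0.0145, 0.1155]
wrist_force: [1.7, -1.0, -0.8]
```

```bash
python3 -m jog '[[0,0,15,0,0,0,1],[0,0,20,0,0,0,1],[0,0,20,0,0,0,1],[0,0,15,0,0,0,1],[0,0,0,0,0,0,1]]'| grep -E "ee_pos|wrist"
python3 -m jog '[[-2,10,0,0,0,0,1],[-4,20,0,0,0,0,1],[-6,30,0,0,0,0,1],[-6,30,0,0,0,0,1],[-6,30,0,0,0,0,1],[-6,30,0,0,0,0,1],[-6,30,0,0,0,0,1],[-6,30,0,0,0,0,1]]'| grep -E "ee_pos|wrist"
python3 -m jog '[[-6,30,0,0,0,0,1],[-5,28,0,0,0,0,1],[-3,17,0,0,0,0,1],[-1,8,0,0,0,0,1],[0,0,0,0,0,0,1],[0,0,0,0,0,0,1]]'
python3 - <<'E'
from h import *
import cv2
a=env.capture("side")[:,:,::-1][130:330,180:400]
b=env.capture("top")[:,:,::-1];cv2.imwrite("pics/t_top.png",b)
b=b[210:330,140:272]
cv2.imwrite("pics/t.png",np.hstack([cv2.resize(a,(440,400),interpolation=3),cv2.resize(b,(352,320),interpolation=3)[:, :] if 0 else cv2.resize(b,(360,400))]))
E
```

```text
ee_pos: [0.5198, -0.0145, 0.1864]
wrist_force: [1.3, -0.5, 0.5]
ee_pos: [0.4748, 0.1974, 0.1823]
wrist_force: [0.2, -0.2, -0.7]
time: 32.78
ee_pos: [0.4608, 0.2783, 0.1827]
tool_rot: [-2.43, -1.991, 0.002]
wrist_force: [-0.7, -0.4, -0.9]
gripper_width: 0.0239
grasp_force: 15.0
```

View pics/t.png

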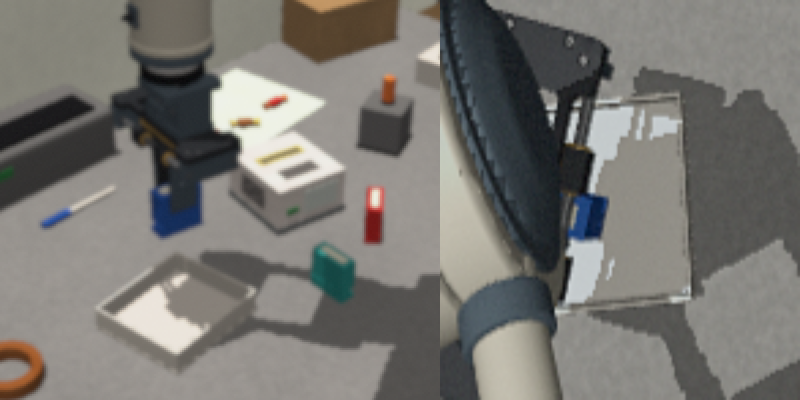

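The cassette hangs over the tray (side view: cassette (175,210), tray centre (178,308)). The bay is empty and the rod is in its stand. Next I lower.

```bash
python3 -m jog '[[0,0,-10,0,0,0,1],[0,0,-22,0,0,0,1],[0,0,-22,0,0,0,1],[0,0,-22,0,0,0,1],[0,0,-20,0,0,0,1],[0,0,-16,0,0,0,1],[0,0,-10,0,0,0,1],[0,0,-4,0,0,0,1]]'| grep -E "ee_pos|wrist"
python3 -m jog '[[0,0,-3,0,0,0,1],[0,0,-2,0,0,0,1],[0,0,-1,0,0,0,1],[0,0,-1,0,0,0,1],[0,0,0,0,0,0,1]]'| grep -E "ee_pos|wrist"
for i in 1 2 ; do python3 -m jog '[[0,0,-0.5,0,0,0,1],[0,0,-0.5,0,0,0,1],[0,0,0,0,0,0,1]]' | grep -E "ee_pos|wrist"|tr '\n' ' '; echo; done
```

```text
ee_pos: [0.4607, 0.2776, 0.0557]
wrist_force: [-0.4, -1.0, -0.9]
ee_pos: [0.4615, 0.2788, 0.0508]
wrist_force: [-0.1, -0.7, 0.1]
ee_pos: [0.4613, 0.2787, 0.0495] wrist_force: [-0.1, -0.2, -0.8] 
ee_pos: [0.4612, 0.2786, 0.0483] wrist_force: [-0.9, -0.2, -1.2]
```

```bash
python3 -m jog '[[0,0,-1,0,0,0,1],[0,0,-1,0,0,0,1],[0,0,-1,0,0,0,1],[0,0,-1,0,0,0,1],[0,0,0,0,0,0,1]]'| grep -E "ee_pos|wrist"|tr '\n' ' '; echo
for i in 1 2 3; do python3 -m jog '[[0,0,-0.4,0,0,0,1],[0,0,-0.4,0,0,0,1],[0,0,0,0,0,0,1]]' | grep -E "ee_pos|wrist"|tr '\n' ' '; echo; done
```

```text
ee_pos: [0.4612, 0.2786, 0.0442] wrist_force: [-0.9, 0.4, -0.5] 
ee_pos: [0.4613, 0.2786, 0.0436] wrist_force: [-0.0, 0.0, -1.5] 
ee_pos: [0.4613, 0.2786, 0.0428] wrist_force: [-0.4, 0.7, -0.6] 
ee_pos: [0.4613, 0.2786, 0.042] wrist_force: [-0.5, -0.0, -0.5]
```

```bash
for i in 1 2 3; do python3 -m jog '[[0,0,-0.4,0,0,0,1],[0,0,-0.3,0,0,0,1],[0,0,0,0,0,0,1]]' | grep -E "ee_pos|wrist"|tr '\n' ' '; echo; done
```

```text
ee_pos: [0.4613, 0.2786, 0.0413] wrist_force: [-0.3, 0.7, -1.1] 
ee_pos: [0.4613, 0.2786, 0.0406] wrist_force: [0.0, 0.3, 0.1] 
ee_pos: [0.4613, 0.2787, 0.0404] wrist_force: [-2.7, -0.8, 11.0]
```

Touched down. I take off the pressure, open gently, and retreat straight up and aside.

```bash
python3 -m jog '[[0,0,0.4,0,0,0,1],[0,0,0,0,0,0,0.72],[0,0,0,0,0,0,0.68],[0,0,0,0,0,0,0.6],[0,0,0,0,0,0,0.5],[0,0,0,0,0,0,0.4],[0,0,0,0,0,0,0.4],[0,0,0,0,0,0,0.4]]' 5
python3 -m jog '[[0,0,5,0,0,0,0.4],[0,0,10,0,0,0,0.4],[0,0,20,0,0,0,0.4],[0,0,25,0,0,0,0.4],[0,0,30,0,0,0,0.4],[0,0,30,0,0,0,0.4],[0,0,20,0,0,0,0.4],[0,0,0,0,0,0,0.4]]'
python3 -m jog '[[-20,35,0,0,0,0,0.4],[-20,35,0,0,0,0,0.4],[-20,35,0,0,0,0,0.4],[-20,35,0,0,0,0,0.4],[-20,35,0,0,0,0,0.4],[-10,35,0,0,0,0,0.4],[0,0,0,0,0,0,0.4],[0,0,0,0,0,0,0.4]]'
python3 - <<'E'
from h import *
import cv2
a=env.capture("side")[:,:,::-1];b=env.capture("top")[:,:,::-1]
cv2.imwrite("pics/f.png",np.hstack([cv2.resize(a,(400,300)),cv2.resize(b,(400,300))]))
E
```

```text
time: 37.05
ee_pos: [0.4613, 0.2786, 0.0403]
tool_rot: [-2.431, -1.99, 0.0]
wrist_force: [0.5, 0.4, 0.1]
gripper_width: 0.0542
grasp_force: 0.0
time: 37.72
ee_pos: [0.4632, 0.2796, 0.1854]
tool_rot: [2.43, 1.989, 0.011]
wrist_force: [0.2, 1.0, 0.6]
gripper_width: 0.0547
grasp_force: 0.0
time: 38.38
ee_pos: [0.3502, 0.49, 0.1804]
tool_rot: [-2.428, -1.993, -0.0]
wrist_force: [0.5, -0.1, -0.7]
gripper_width: 0.0547
grasp_force: 0.0
```

View pics/f.png

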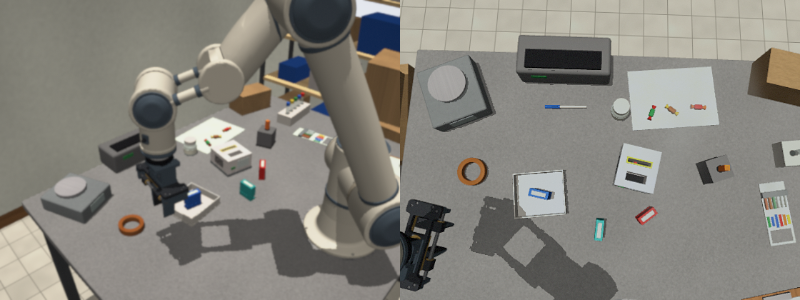

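The blue cassette stands in the tray (541,194), the bay is empty, the rod is in its stand (722,169), and everything else is unmoved. I hand in.

```bash
python3 -c "
from station import env
print(env.hand_in())"
```

```text
the job is handed in; nothing more can be done
None
```

The job is handed in at about 38 s: latch released by feel (highest wrist-force reading in the slot 12.9 N), rod back fully home in its stand, blue cassette standing in the white tray, and the other things look undisturbed in the last pictures.

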